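Load swabs into the bayonet-covered sample pot

ROBOT

A 6-joint arm with a two-finger parallel gripper is mounted at the origin on the work surface. World frame = base frame: x ahead of the robot, y to its left, z up, the work surface at z = 0. Lengths are in mm, angles in rad, forces in N, time in s.
With the tool pointing down it reaches from about 325 to 775 mm from the base axis. Payload 9.3 kg.
Tool frame: the origin (TCP) lies midway between the tips of the shut fingers; the grasp point (between the pads) lies 19 mm behind it; x points along the fingers, y is the direction in which the jaws open and shut, and the axes are right-handed (so a half turn about x gives the same grasp; the last joint's range is limited). The gripper opens to 85 mm and grips with 20 to 120 N. Pads are 22 mm wide; open, the fingers measure 114 mm over their backs; the gripper's body (76 mm by 85 mm) begins 54 mm behind the grasp point. The pads swing forward as they close: fully open they stand 13 mm farther back than shut.
Start: joints at [-1.439, 0.259, 0.021, 1.334, 0, 1.418], TCP at [154.524, -527.844, 231.279] pointing down, gripper open.
Joint ranges: [-3.04, 3.04], [-0.91, 1.82], [-1.04, 1.36], [-1.92, 1.95], [-1.52, 1.45], [-3.14, 3.14]. Speed limits (rad/s): [2.22, 2.22, 2.79, 3.14, 3.14, 3.14].

INTERFACE

Orientations are given as a 3x3 rotation matrix whose columns are the frame's x, y, z axes.
In Python, from plant import manip gives the robot as it stands.
- The arm moves only by the tool carry_out, never from a script. Its argument "series" is a list of rows, each a list of 3 entries, a list of its own where there are three numbers: the shift along the world's x, y, z each as a share of 40 cm, from -1 to 1, then the turn, a rotation vector about the world's x, y, z each as a share of 120 degrees, from -1 to 1, then the gripper's target within -1 to 1 (shut at 1, half-way at 0, fully open at -1). In form: [[[tx, ty, tz], [wx, wy, wz], jaw], ...]. A call has 1 to 12 rows; each row is the pose to reach, as a shift and turn from the pose commanded when the call began; what a row does not reach only later rows make up. A row lasts 1/10 s, in which the tool goes at most 50 mm and 8.59 degrees, less where a joint would pass 70% of its speed; a pose out of reach is approached as far as the arm can. A call with a number of a shift or a turn outside -1 to 1 is refused whole. A call with a gripper value outside its range is refused whole. The fingers move at their own pace and stop on an object; "force" is the grip in N (left out, the last holds). Time passes only in rows, so rows that repeat a pose let the fingers close. It gives the time, the measured TCP pose, the force and the opening at its end, in the units of the state.
- manip.get_state(): the state, without advancing time (a new reading comes with each control period).
- manip.capture(name): name is "scene" or "top" or "wrist"; returns (picture, depth): 384x512x3 uint8, blue, green, red; 384x512 float32, mm along the optical axis (not along the pixel's ray), 0 where there is no reading.
- manip.get_calibration(name): a dict with "fx", "fy", "cx", "cy" (pixels), "rvec" (rotation vector, rad) and "tvec" (3), from world to camera coordinates, as OpenCV has them. Camera axes: x right, y down, z forward; pixel columns grow to the right and rows downward; lengths in mm; the calibration is good to about 2 mm. The wrist camera is an equidistant fisheye: a pixel r from the principal point sees the ray r / f radians off the axis. A picture is of the moment at which its call begins: read the wrist's pose just before it. get_calibration takes no time and is no camera call; for the wrist camera it gives the pose at the moment of the call.
- manip.sign_off(): hands the job in, once; it reports no verdict.
The state is a dict: "clock": time; "qpos": joint angles; "qd": joint speeds; "joint_efforts": joint torques, N m; "eef_pos": TCP position; "tool_rot": TCP orientation; "wrist_force": force on the tool from outside, world axes, zero at the start; "moment": the same for the moment, N m; "grip_width": opening from 0.0 (shut) to 1.0 (fully open).
Only numpy, scipy, OpenCV 4.12 (cv2) and the standard library are available. Lean on these libraries where they do the work, as an engineer would, in place of code of your own. Each camera call takes 0.05 s, during which the arm holds its last target. There are 200 camera calls.

TASK

Open the sample pot on the bench: twist its bayonet cover a quarter turn anticlockwise to unlock it, lift it off and stand it upright on the black rubber pad. Then push every swab from the white stand fully home into a vial of its own in the pot. When all are in, put the cover back on the pot and twist it a quarter turn clockwise until it is locked again, without disturbing the small green-capped jar and the red cap standing behind the pot.

Things in the scene. Friction and masses are not known exactly. Their poses are not given: they have to be found in the camera images.
- pot: Fixed round grey pot, 120 mm across, z up, origin at the centre of its underside. A flat seat ring (34 to 60 mm from the axis) 60 mm above the bench carries the cover's lower edge; steel bayonet parts (43 to 60 mm from the axis, top at 74.5 mm) stand on it in the order keeper, open gap, stop block, twice round. Angles below: anticlockwise from above, from the pot's +x axis. Four vials inside.
- cover: Loose white cover, about 220 g: open-bottomed drum 82 mm wide, 52 mm tall, inside 74 mm wide and 48 mm deep. Two steel lugs 14 mm wide, 6 mm thick at its lower edge reach 51 mm from the axis along +x and -x. Origin at the centre of the lower edge, z up; half a turn is the same. Starts locked on the pot, origin at 60 mm; turns easily, 2 mm sideways play. May be knocked aside 2 to 4 cm.
- pad: Fixed black rubber pad, 180 x 180 x 3 mm, origin at the centre of its underside; the place to stand the cover, left or right of the pot.
- stand: Fixed white block, 104 x 104 x 60 mm, origin at the centre of its underside, with four 11 mm holes at x, y = +-24 mm, in which the swabs hang by their flanges; on the other side of the pot from the pad.
- swab1: Loose swab, 16 g, 76 mm long, upright: stick 6 mm thick, 46 mm long, then a red flange 16 mm wide, 6 mm thick, then a red round grip 10 mm wide, 24 mm tall. Origin at the stick's lower end, z up along it. It hangs in the stand with its origin 14 mm above the bench. Two to four swabs are present; an absent one reads None from the start.
- swab2: Loose swab, 16 g, 76 mm long, upright: stick 6 mm thick, 46 mm long, then a red flange 16 mm wide, 6 mm thick, then a red round grip 10 mm wide, 24 mm tall. Origin at the stick's lower end, z up along it. It hangs in the stand with its origin 14 mm above the bench. Two to four swabs are present; an absent one reads None from the start.
- swab3: Loose swab, 16 g, 76 mm long, upright: stick 6 mm thick, 46 mm long, then a red flange 16 mm wide, 6 mm thick, then a red round grip 10 mm wide, 24 mm tall. Origin at the stick's lower end, z up along it. It hangs in the stand with its origin 14 mm above the bench. Two to four swabs are present; an absent one reads None from the start.
- swab4: Loose swab, 16 g, 76 mm long, upright: stick 6 mm thick, 46 mm long, then a red flange 16 mm wide, 6 mm thick, then a red round grip 10 mm wide, 24 mm tall. Origin at the stick's lower end, z up along it. It hangs in the stand with its origin 14 mm above the bench. Two to four swabs are present; an absent one reads None from the start.
- vial1 (a point): Centre of the mouth of a fixed upright clear vial, 72 mm above the bench, at pot x, y = +16, +16 mm; 11 mm bore, 17 mm outside, 49 mm deep. A swab is home when its flange rests on the mouth (origin 46 mm below). Vials are 32 mm apart: fingers closing along a 45 deg diagonal of the pot's x and y have most room.
- vial2 (a point): Centre of the mouth of a fixed upright clear vial, 72 mm above the bench, at pot x, y = -16, +16 mm; 11 mm bore, 17 mm outside, 49 mm deep. A swab is home when its flange rests on the mouth (origin 46 mm below). Vials are 32 mm apart: fingers closing along a 45 deg diagonal of the pot's x and y have most room.
- vial3 (a point): Centre of the mouth of a fixed upright clear vial, 72 mm above the bench, at pot x, y = -16, -16 mm; 11 mm bore, 17 mm outside, 49 mm deep. A swab is home when its flange rests on the mouth (origin 46 mm below). Vials are 32 mm apart: fingers closing along a 45 deg diagonal of the pot's x and y have most room.
- vial4 (a point): Centre of the mouth of a fixed upright clear vial, 72 mm above the bench, at pot x, y = +16, -16 mm; 11 mm bore, 17 mm outside, 49 mm deep. A swab is home when its flange rests on the mouth (origin 46 mm below). Vials are 32 mm apart: fingers closing along a 45 deg diagonal of the pot's x and y have most room.
- keeper (a point): On the pot's seat ring at angle 0, 47 mm from its axis: under one of two keepers (roofs with 8.5 mm free height, from -13 to 55 deg and 167 to 235 deg). The cover is LOCKED when one lug is here, i.e. its x axis lies along the pot's x axis, either way round (a stop ends the turn at about -4 deg).
- gap (a point): On the seat ring at angle 83 deg, 47 mm from the axis: in one of two gaps open to above (55 to 102 and 235 to 282 deg; the rest, 102 to 167 and 282 to 347 deg, is solid stop block). The cover lifts off or goes on only with one lug here (lug at 66 to 92 deg, best 83; a stop ends the turn at about 93 deg). So it unlocks anticlockwise and locks clockwise.
- bar (a point): Middle of the cover's grip bar, on the axis, 66 mm above the cover's lower edge. The bar is 64 mm long along the cover's x axis, 14 mm wide, and stands from 51 to 81 mm above the lower edge (its lower end on the drum's flat top at 52 mm).
- vial_green: Bystander: small jar with green cap, 24 mm wide, 50 mm tall, origin under its centre; leave alone.
- cap_red: Bystander: red cap 24 mm wide, 18 mm tall; leave alone.

How it is judged:
By the outcome, as a careful person would: the job done as asked, in the order asked, and still so for the second after the job is handed in, with the robot touching nothing.
Of swab1, swab2, swab3, swab4 only 2 to 4 are there at a start; the rules pass over those that are not, and their reading is None.
At some moment in a run one of cover may be knocked a few centimetres aside while the robot is not near it.
It also fails if it takes over 210 s, if anything falls off the work surface, if the arm or the gripper's body presses on something with over 40 N, if the wrist force passes 120 N, or if a joint passes its speed limit or range.

## Working session

There is one attempt and no reset: what is moved stays moved. The work goes in short steps, Python scripts to look and compute and a tool call to move; the robot and the scene stay as the last step left them, time stands still between calls to the robot, and variables do not carry over. Pictures are saved under pics/ and viewed, about 12 in all and at most 16, crops included, and the job is handed in when it is done.

Besides the shell and the picture viewer there is one more tool, called after "Request:" as name(argument=value, ...), one argument or row to a line, values as JSON. carry_out: Moves the arm, as the interface text tells. Its arguments: {"type":"object","properties":{"series":{"type":"array","items":{"type":"array"}},"force":{"type":"number"}},"required":["series"]}

```bash
mkdir -p pics; ls; python3 - <<'E'
from plant import manip
import cv2, numpy as np
s=manip.get_state(); print({k:np.round(v,3).tolist() if v is not None else v for k,v in s.items()})
ims=[]
for n in ("scene","top","wrist"):
    c=manip.get_calibration(n); p,d=manip.capture(n)
    cv2.imwrite(f"pics/{n}0.png",p); np.save(f"pics/{n}0.npy",d)
    print(n,{k:np.round(v,3).tolist() for k,v in c.items()})
    ims.append(p)
cv2.imwrite("pics/a.png",np.vstack(ims[:2])[:, :] if 0 else cv2.resize(np.hstack(ims[:2]),(800,300)))
E
```

```text
pics
{'clock': 0.0, 'qpos': [-1.439, 0.259, 0.021, 1.334, 0.0, 1.418], 'qd': [0.001, -0.001, -0.002, 0.0, -0.0, 0.0], 'joint_efforts': [0.0, -55.564, 34.453, 0.014, -0.0, 0.0], 'eef_pos': [154.475, -527.552, 230.66], 'tool_rot': [[-0.0, 0.281, -0.96], [0.001, -0.96, -0.281], [-1.0, -0.001, -0.0]], 'wrist_force': [-0.47, 0.593, 0.078], 'moment': [0.012, 0.015, -0.045], 'grip_width': 1.001}
scene {'fx': 363.373, 'fy': 363.373, 'cx': 250.894, 'cy': 188.811, 'rvec': [1.352, 2.113, -0.943], 'tvec': [222.15, -281.061, 1217.108]}
top {'fx': 454.487, 'fy': 454.487, 'cx': 256.126, 'cy': 185.59, 'rvec': [2.147, -2.128, 0.165], 'tvec': [-4.194, 613.058, 1035.221]}
wrist {'fx': 297.319, 'fy': 297.319, 'cx': 257.689, 'cy': 186.77, 'rvec': [-2.296, 1.722, 0.281], 'tvec': [-549.838, -39.168, 380.587]}
```

View pics/top0.png

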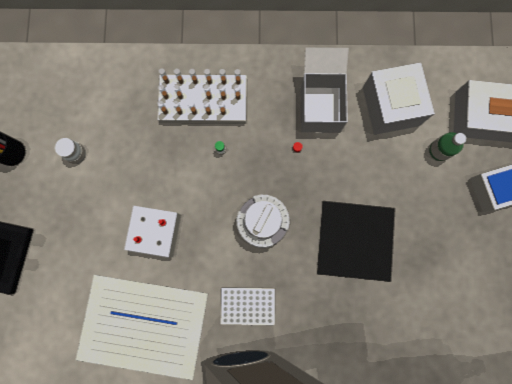

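View pics/scene0.png

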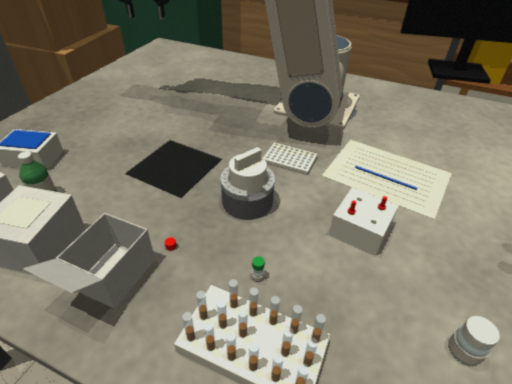

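The top view shows the pot with its cover at (263,221) and the pad at (357,241). The stand is at (152,232) and holds two swabs, at (162,222) and (138,240). The green jar is at (220,147) and the red cap at (297,147).

```bash
cat > h.py <<'E'
import cv2, numpy as np
from plant import manip
from scipy.spatial.transform import Rotation as R
def cal(n):
    c=manip.get_calibration(n); M=R.from_rotvec(np.ravel(c["rvec"])).as_matrix(); t=np.ravel(c["tvec"])
    return dict(c,M=M,C=-M.T@t,fish=n=="wrist")
def rays(c,uv):   # world ray directions with unit depth along the optical axis
    p=(np.atleast_2d(uv).astype(float)-[c["cx"],c["cy"]])/c["fx"]
    if c["fish"]:
        r=np.linalg.norm(p,axis=1,keepdims=True)+1e-9; p=p/r*np.tan(r)
    return np.c_[p,np.ones(len(p))]@c["M"]
def onz(c,uv,z):
    d=rays(c,uv); return c["C"]+d*((z-c["C"][2])/d[:,2])[:,None]
def cloud(c,D):   # HxWx3 world points
    v,u=np.mgrid[:D.shape[0],:D.shape[1]]
    P=c["C"]+rays(c,np.c_[u.ravel(),v.ravel()])*D.reshape(-1,1)
    P[D.ravel()<=0]=np.nan; return P.reshape(*D.shape,3)
def meet(c1,p1,c2,p2):
    d1,d2=rays(c1,p1)[0],rays(c2,p2)[0]
    k=np.linalg.lstsq(np.c_[d1,-d2],c2["C"]-c1["C"],rcond=None)[0]
    a,b=c1["C"]+k[0]*d1,c2["C"]+k[1]*d2; return (a+b)/2,np.linalg.norm(a-b)
def project(c,P):
    q=(np.atleast_2d(P)-c["C"])@c["M"].T
    p=q[:,:2]/q[:,2:]
    if c["fish"]:
        r=np.linalg.norm(p,axis=1,keepdims=True)+1e-9; p=p/r*np.arctan2(r*q[:,2:],q[:,2:])
    return p*c["fx"]+[c["cx"],c["cy"]]
def blobs(mask,amin=8):
    n,l,s,ce=cv2.connectedComponentsWithStats(mask.astype(np.uint8))
    return [(ce[i],s[i,4],l==i) for i in range(1,n) if s[i,4]>=amin]
def red(im):
    i=im.astype(int); return (i[...,2]>110)&(i[...,1]<70)&(i[...,0]<70)
def rect(P,z0,z1,xy,r):  # min-area rect of the cloud points in a height band
    k=(P[...,2]>z0)&(P[...,2]<z1)&(np.hypot(P[...,0]-xy[0],P[...,1]-xy[1])<r)
    (c,s,a)=cv2.minAreaRect(P[k][:,:2].astype(np.float32)); return np.round(c,1),np.round(s,1),round(a,1),k.sum(),np.round(np.median(P[k][:,2]),1)
E
python3 - <<'E'
from h import *
np.set_printoptions(precision=1,suppress=True)
ct,cs=cal("top"),cal("scene"); T=cv2.imread("pics/top0.png"); S=cv2.imread("pics/scene0.png")
PT=cloud(ct,np.load("pics/top0.npy")); PS=cloud(cs,np.load("pics/scene0.npy"))
for nm,im,P in (("top",T,PT),("scene",S,PS)):
    for ce,a,m in blobs(red(im)): print(nm,"red",ce,a,np.nanmedian(P[m],0),"top z",np.nanpercentile(P[m][:,2],95))
print("bench z",np.nanmedian(PT[300:350,300:400,2]) )
for name,uv in dict(pot=(263,221),pad=(357,241),stand=(152,232)).items(): print(name,PT[uv[1],uv[0]])
c=PT[221,263]
print("bar",rect(PT,c[2]-6,c[2]+6,c,45)); print("drum",rect(PT,105,118,c,60)); print("seat",rect(PT,55,80,c,75))
print("bar S",rect(PS,c[2]-6,c[2]+6,c,45))
s=PT[232,152]; print("stand",rect(PT,54,66,s,80)); print("standS",rect(PS,54,66,s,80))
g=T.max(2)<25; 
for ce,a,m in blobs(g,800):
    print("dark",ce,a,[np.round(x,1) for x in cv2.minAreaRect(onz(ct,np.argwhere(m)[:,::-1],3)[:,:2].astype(np.float32))[:2]],cv2.minAreaRect(onz(ct,np.argwhere(m)[:,::-1],3)[:,:2].astype(np.float32))[2])
cv2.imwrite("pics/crop1.png",np.hstack([cv2.resize(T[180:265,220:305],(400,400),interpolation=2),cv2.resize(S[140:225,205:290],(400,400),interpolation=2)]))
E
```

```text
top red [297.1 146.4] 62 [717.1 -99.4  17. ] top z 20.681441076384306
top red [162.  222.3] 29 [521.2 216.   74.1] top z 90.63067320496548
top red [137.3 239.2] 26 [482.4 270.4  74.2] top z 91.45385863140024
scene red [383.9 198.5] 11 [486.8 272.9  90.7] top z 92.16550065649781
scene red [353.2 202.6] 12 [526.1 218.3  89.9] top z 91.3143853866135
scene red [381.3 206.8] 25 [488.6 273.6  66.8] top z 71.98313036667653
scene red [350.9 211.1] 25 [528.8 218.5  67.4] top z 72.38876100042714
scene red [169.8 241.9] 81 [721.2 -98.8  18.8] top z 20.582558815497208
bench z -0.7046282472988423
pot [521.3 -14.6 141.2]
pad [ 485.8 -245.9    1.6]
stand [500.  242.1  59.5]
bar (array([529. , -15.1]), array([13.7, 63.7]), 63.9, np.int64(192), np.float64(140.0))
drum (array([528.4, -15. ]), array([80.3, 80.1]), 0.4, np.int64(859), np.float64(111.4))
seat (array([529.1, -14.8]), array([117.3, 119.3]), 45.2, np.int64(1047), np.float64(72.7))
bar S (array([529.3, -15. ]), array([15.5, 64.9]), 63.1, np.int64(177), np.float64(141.6))
stand (array([503.2, 245.4]), array([105.9, 103.8]), 81.3, np.int64(1921), np.float64(59.3))
standS (array([503.1, 245.4]), array([104.1, 107.5]), 81.1, np.int64(1749), np.float64(61.0))
dark [ 12.  254.8] 1622 [array([437.1, 604.8]), array([ 82.6, 159.5])] 78.6927719116211
```

View pics/crop1.png

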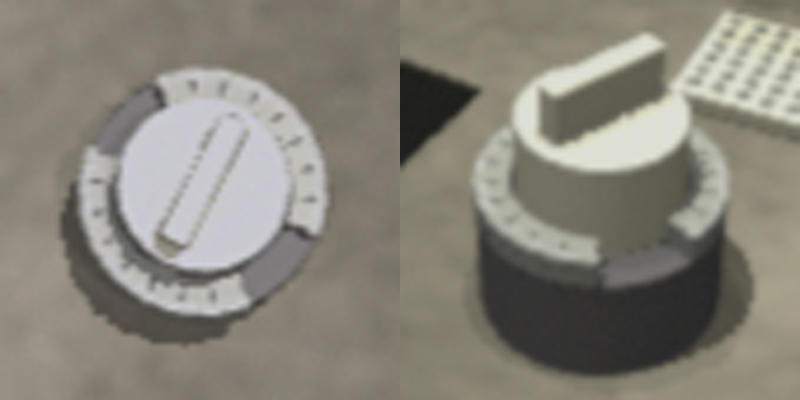

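Two views agree: the cover is at (529,-15), its bar points along -26°, and the bar top is at z≈141. The stand is at (503,245.5) and the pad near (486,-246). The crop shows the bar and the two grey gaps. I'm moving above the cover.

Request:
carry_out(
  series=[
    [[0.468,0.641,0.02],[0,0,0.573],-1],
    [[0.468,0.641,0.02],[0,0,0.573],-1],
    [[0.468,0.641,0.02],[0,0,0.573],-1],
    [[0.468,0.641,0.02],[0,0,0.573],-1],
    [[0.468,0.641,0.02],[0,0,0.573],-1],
    [[0.468,0.641,0.02],[0,0,0.573],-1],
    [[0.468,0.641,0.02],[0,0,0.573],-1],
    [[0.468,0.641,0.02],[0,0,0.573],-1],
    [[0.468,0.641,0.02],[0,0,0.573],-1],
    [[0.468,0.641,0.02],[0,0,0.573],-1],
  ],
)

```text
clock: 1.15
eef_pos: [341.6, -271.5, 239.2]
tool_rot: [[-0.0, 0.996, -0.09], [0.0, -0.09, -0.996], [-1.0, -0.0, -0.0]]
wrist_force: [-0.9, 0.1, -0.2]
grip_width: 1.002
```

Request:
carry_out(
  series=[
    [[0.468,0.641,0.02],[0,0,0.573],-0.3],
    [[0.468,0.641,0.02],[0,0,0.573],-0.3],
    [[0.468,0.641,0.02],[0,0,0.573],-0.3],
    [[0.468,0.641,0.02],[0,0,0.573],-0.3],
    [[0.468,0.641,0.02],[0,0,0.573],-0.3],
    [[0.468,0.641,0.02],[0,0,0.573],-0.3],
    [[0.468,0.641,0.02],[0,0,0.573],-0.3],
    [[0.468,0.641,0.02],[0,0,0.573],-0.3],
    [[0.468,0.641,0.02],[0,0,0.573],-0.3],
    [[0.468,0.641,0.02],[0,0,0.573],-0.3],
    [[0.468,0.641,0.02],[0,0,0.573],-0.3],
  ],
)

```text
clock: 2.25
eef_pos: [528.7, -15.9, 247.3]
tool_rot: [[-0.0, 0.446, 0.895], [-0.0, 0.895, -0.446], [-1.0, -0.0, -0.0]]
wrist_force: [-0.4, -0.1, -0.0]
grip_width: 0.648
```

```bash
python3 - <<'E'
from h import *
np.set_printoptions(precision=2,suppress=True)
c=cal("wrist"); s=manip.get_state(); im,D=manip.capture("wrist"); cv2.imwrite("pics/w1.png",im); P=cloud(c,D)
print(s["clock"],s["eef_pos"],s["tool_rot"][:,1] if hasattr(s["tool_rot"],"shape") else s["tool_rot"],s["grip_width"],s["qpos"])
print("cam",c["C"])
print("bar",rect(P,134,148,(529,-15),45)); print("drum",rect(P,105,118,(529,-15),60)); print("seat",rect(P,66,80,(529,-15),75))
T=cv2.imread("pics/top0.png"); ct=cal("top")
# pad from the top picture
m=(T.max(2)<45)
for ce,a,mm in blobs(m,2000):
    q=cv2.minAreaRect(onz(ct,np.argwhere(mm)[:,::-1],3)[:,:2].astype(np.float32)); print(ce,a,q)
E
```

```text
2.25 [528.72 -15.85 247.31] [ 0.45  0.89 -0.  ] 0.6479583098049277 [-0.19  0.22  0.01  1.36 -0.    0.27]
cam [456.89  21.   389.63]
bar (array([529.9, -13.8]), array([13.5, 63.7]), 63.2, np.int64(1073), np.float64(140.6))
drum (array([529.2, -13.2]), array([81.8, 79.1]), 62.7, np.int64(4152), np.float64(111.7))
seat (array([529.5, -14. ]), array([110.7, 120.4]), 46.9, np.int64(2449), np.float64(74.2))
[355.73 240.97] 5270 ((486.76995849609375, -242.413330078125), (176.64141845703125, 177.32688903808594), 84.8169174194336)
```

View pics/w1.png

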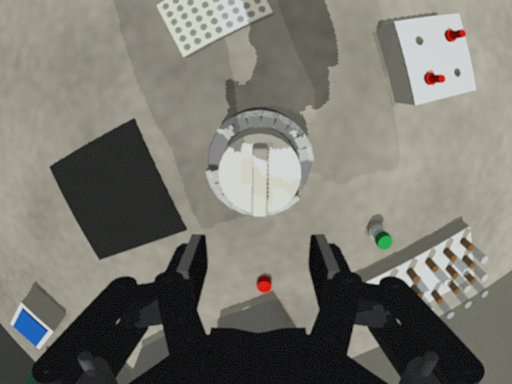

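The wrist view shows the bar straight along the image at about (260,180), in line with the fingers. Going down to grip it.

Request:
carry_out(
  series=[
    [[0.001,0.001,-0.1],[0,0,0],-0.3],
    [[0.001,0.001,-0.2],[0,0,0],-0.3],
    [[0.001,0.001,-0.28],[0,0,0],-0.3],
    [[0.001,0.001,-0.328],[0,0,0],-0.3],
    [[0.001,0.001,-0.328],[0,0,0],-0.3],
    [[0.001,0.001,-0.328],[0,0,0],1],
    [[0.001,0.001,-0.328],[0,0,0],1],
    [[0.001,0.001,-0.328],[0,0,0],1],
    [[0.001,0.001,-0.328],[0,0,0],1],
    [[0.001,0.001,-0.328],[0,0,0],1],
    [[0.001,0.001,-0.328],[0,0,0],1],
    [[0.001,0.001,-0.328],[0,0,0],1],
  ],
  force=50,
)

```text
clock: 3.5
eef_pos: [530.2, -14.8, 117.6]
tool_rot: [[0.003, 0.441, 0.897], [-0.001, 0.897, -0.441], [-1.0, 0.001, 0.003]]
wrist_force: [-0.4, -0.4, 7.0]
grip_width: 0.152
```

Request:
carry_out(
  series=[
    [[0,0,0.004],[0,0,0.04],1],
    [[0,0,0.004],[0,0,0.1],1],
    [[0,0,0.004],[0,0,0.16],1],
    [[0,0,0.004],[0,0,0.23],1],
    [[0,0,0.004],[0,0,0.3],1],
    [[0,0,0.004],[0,0,0.37],1],
    [[0,0,0.004],[0,0,0.44],1],
    [[0,0,0.004],[0,0,0.51],1],
    [[0,0,0.004],[0,0,0.58],1],
    [[0,0,0.004],[0,0,0.64],1],
    [[0,0,0.004],[0,0,0.69],1],
    [[0,0,0.004],[0,0,0.69],1],
  ],
)

```text
clock: 4.7
eef_pos: [529.4, -14.4, 118.0]
tool_rot: [[0.0, -0.836, 0.549], [0.0, 0.549, 0.836], [-1.0, -0.0, 0.001]]
wrist_force: [1.2, 1.9, -3.0]
grip_width: 0.149
```

```bash
python3 - <<'E'
from h import *
np.set_printoptions(precision=2,suppress=True)
s=manip.get_state(); print(s["eef_pos"],s["tool_rot"],s["wrist_force"],s["moment"],s["grip_width"],s["qpos"])
y=s["tool_rot"][:,1]; print(np.degrees(np.arctan2(y[1],y[0])))
E
```

```text
[529.36 -14.36 117.98] [[ 0.   -0.84  0.55]
 [ 0.    0.55  0.84]
 [-1.   -0.    0.  ]] [ 1.23  1.87 -3.04] [ 0.38 -0.21  0.03] 0.1490181249838633 [-0.19  0.28 -0.24  1.04  0.   -1.18]
146.72416491118497
```

Request:
carry_out(
  series=[
    [[0,0,0.01],[0,0,0],1],
    [[0,0,0.02],[0,0,0],1],
    [[0,0,0.035],[0,0,0],1],
    [[0,0,0.05],[0,0,0],1],
    [[0,0,0.08],[0,0,0],1],
    [[0,0,0.12],[0,0,0],1],
    [[0,0,0.2],[0,0,0],1],
    [[0,0,0.28],[0,0,0],1],
    [[0,0,0.28],[0,0,0],1],
  ],
)

```text
clock: 5.6
eef_pos: [531.0, -15.1, 234.8]
tool_rot: [[0.007, -0.835, 0.55], [-0.002, 0.55, 0.835], [-1.0, -0.007, 0.003]]
wrist_force: [0.4, 0.3, -2.1]
grip_width: 0.153
```

Request:
carry_out(
  series=[
    [[-0.02,-0.11,0],[0,0,0],1],
    [[-0.04,-0.22,0],[0,0,0],1],
    [[-0.06,-0.33,0],[0,0,0],1],
    [[-0.08,-0.44,0],[0,0,0],1],
    [[-0.105,-0.54,-0.05],[0,0,0],1],
    [[-0.107,-0.57,-0.15],[0,0,0],1],
    [[-0.107,-0.57,-0.25],[0,0,0],1],
    [[-0.107,-0.57,-0.33],[0,0,0],1],
    [[-0.107,-0.57,-0.38],[0,0,0],1],
    [[-0.107,-0.57,-0.38],[0,0,0],1],
    [[-0.107,-0.57,-0.38],[0,0,0],1],
  ],
)

```text
clock: 6.7
eef_pos: [486.6, -242.8, 78.2]
tool_rot: [[-0.0, -0.835, 0.55], [-0.0, 0.55, 0.835], [-1.0, 0.0, -0.0]]
wrist_force: [0.7, 0.8, -1.3]
grip_width: 0.153
```

```bash
python3 - <<'E'
from h import *
np.set_printoptions(precision=2,suppress=True)
s=manip.get_state(); im,D=manip.capture("top"); c=cal("top"); cv2.imwrite("pics/t2.png",im); np.save("pics/t2.npy",D); P=cloud(c,D)
S,DS=manip.capture("scene"); cv2.imwrite("pics/s2.png",S); np.save("pics/s2.npy",DS)
print(s["eef_pos"],s["wrist_force"],s["tool_rot"])
print("pot",rect(P,66,80,(529,-15),75),rect(P,50,80,(529,-15),75))
cv2.imwrite("pics/crop2.png",np.hstack([cv2.resize(im[175:275,215:315],(400,400),interpolation=2),cv2.resize(S[140:230,200:290],(400,400),interpolation=2)]))
E
```

```text
[ 486.62 -242.79   78.2 ] [ 0.7  0.8 -1.3] [[-0.   -0.84  0.55]
 [-0.    0.55  0.84]
 [-1.    0.   -0.  ]]
pot (array([529.2, -14.8]), array([109.3, 119.4]), 47.0, np.int64(864), np.float64(73.5)) (array([528.5, -15.4]), array([117.7, 119.8]), 1.6, np.int64(1597), np.float64(70.0))
```

View pics/crop2.png

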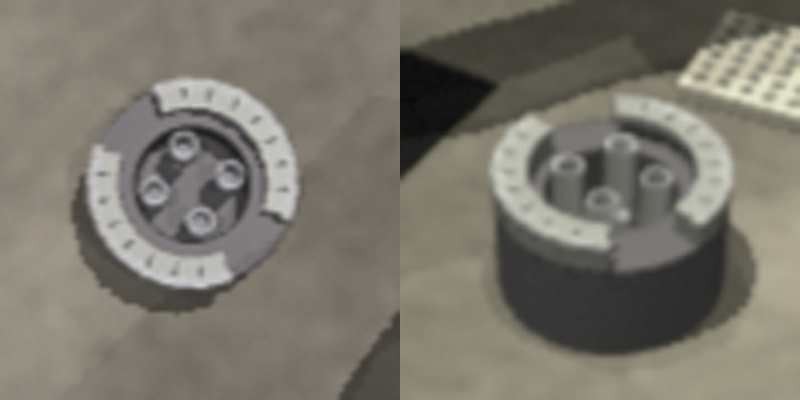

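The crop shows the open pot with four vial mouths at about (185,148), (230,177), (154,191) and (201,221). Placing the cover on the pad.

Request:
carry_out(
  series=[
    [[0,0,-0.015],[0,0,0],1],
    [[0,0,-0.028],[0,0,0],1],
    [[0,0,-0.038],[0,0,0],1],
    [[0,0,-0.042],[0,0,0],1],
    [[0,0,-0.042],[0,0,0],1],
  ],
)

```text
clock: 7.3
eef_pos: [486.5, -242.6, 60.8]
tool_rot: [[-0.0, -0.835, 0.55], [0.0, 0.55, 0.835], [-1.0, 0.0, -0.0]]
wrist_force: [-0.6, 0.1, -2.3]
grip_width: 0.149
```

Request:
carry_out(
  series=[
    [[0,0,-0.002],[0,0,0],1],
    [[0,0,-0.004],[0,0,0],1],
    [[0,0,-0.004],[0,0,0],1],
  ],
)

```text
clock: 7.6
eef_pos: [486.5, -242.8, 60.6]
tool_rot: [[0.001, -0.835, 0.55], [-0.001, 0.55, 0.835], [-1.0, -0.001, -0.0]]
wrist_force: [-5.7, 1.5, 13.2]
grip_width: 0.151
```

Request:
carry_out(
  series=[
    [[0,0,0.003],[0,0,0],1],
    [[0,0,0.003],[0,0,0],-0.3],
    [[0,0,0.003],[0,0,0],-0.3],
    [[0,0,0.003],[0,0,0],-0.3],
    [[0,0,0.003],[0,0,0],-0.3],
    [[0,0,0.06],[0,0,0],-0.3],
    [[0,0,0.15],[0,0,0],-0.3],
    [[0,0,0.25],[0,0,0],-0.3],
    [[0,0,0.35],[0,0,0],-0.3],
    [[0,0,0.45],[0,0,0],-0.3],
    [[0,0,0.45],[0,0,0],-0.3],
  ],
)

```text
clock: 8.7
eef_pos: [488.1, -243.7, 244.6]
tool_rot: [[0.007, -0.835, 0.55], [-0.005, 0.55, 0.835], [-1.0, -0.008, -0.0]]
wrist_force: [0.7, -0.6, 0.6]
grip_width: 0.649
```

```bash
python3 - <<'E'
from h import *
np.set_printoptions(precision=1,suppress=True)
im=cv2.imread("pics/t2.png"); S=cv2.imread("pics/s2.png"); c=cal("top"); cs=cal("scene"); P=cloud(c,np.load("pics/t2.npy")); PS=cloud(cs,np.load("pics/s2.npy"))
# vial tubes: cloud points between 68 and 78 mm inside the bore radius of the pot
for nm,Q in (("top",P),("scene",PS)):
    k=(Q[...,2]>66)&(Q[...,2]<78)&(np.hypot(Q[...,0]-529.2,Q[...,1]+14.9)<34)
    for ce,a,m in blobs(k,10):
        (x,y),r=cv2.minEnclosingCircle(Q[m][:,:2].astype(np.float32)); print(nm,"vial",ce,a,np.array([x,y,r]),np.median(Q[m][:,2]))
    print(nm,"gripz",[ (np.round(Q[m].mean(0),1),m.sum()) for ce,a,m in blobs((Q[...,2]>78)&(Q[...,2]<95)&(np.hypot(Q[...,0]-503,Q[...,1]-245)<60),5)])
# triangulate grip tops' red blobs
for uv in ((162.0,222.3),(137.3,239.2)): print("top->z70",onz(c,uv,72)[0])
p,q=cal("top"),cs
for a,b in (((162.5,221.5),(353.2,202.6)),):
    pass
i=PS; 
w=cal("wrist"); s=manip.get_state(); W,D=manip.capture("wrist"); cv2.imwrite("pics/w3.png",W); PW=cloud(w,D)
print(s["clock"],s["eef_pos"],s["grip_width"])
print("cover bar",rect(PW,72,90,(487,-243),60),rect(PW,50,60,(487,-243),60))
E
```

```text
top vial [261.  210.8] 26 [551.  -10.6   8.5] 71.27032836063813
top vial [272.4 218. ] 25 [533.8 -37.3   8.1] 70.53975132504183
top vial [253.4 222.1] 27 [523.9   6.4   8.5] 70.22706972792366
top vial [264.9 229.8] 23 [506.9 -20.1   7.9] 70.81215362757939
top gripz [(array([523. , 217. ,  87.4]), np.int64(17)), (array([483.4, 271.2,  88.3]), np.int64(19))]
scene vial [248.9 173. ] 41 [508.2 -19.    9.3] 70.40241438111173
scene vial [237.1 177.7] 40 [534.5 -35.6   9.3] 70.81289480424988
scene vial [256.7 180.5] 46 [524.1   6.3   9.3] 71.18508107798698
scene vial [244.6 185.6] 45 [551.2 -10.2   8.7] 71.2802715506948
scene gripz [(array([485.2, 272.7,  86.5]), np.int64(34)), (array([525.5, 218.1,  86.8]), np.int64(35))]
top->z70 [521.8 217.2  72. ]
top->z70 [482.6 272.2  72. ]
8.7 [ 488.1 -243.7  244.6] 0.6493979175332514
cover bar (array([ 487. , -244.8]), array([62.4, 13.8]), 56.5, np.int64(788), np.float64(83.4)) (array([ 486.8, -245.2]), array([79.9, 81.9]), 54.0, np.int64(3013), np.float64(54.7))
```

Request:
carry_out(
  series=[
    [[0.045,0.578,0],[0,0,-0.367],-0.3],
    [[0.045,0.578,0],[0,0,-0.367],-0.3],
    [[0.045,0.578,0],[0,0,-0.367],-0.3],
    [[0.045,0.578,0],[0,0,-0.367],-0.3],
    [[0.045,0.578,0],[0,0,-0.367],-0.3],
    [[0.045,0.578,0],[0,0,-0.367],-0.3],
    [[0.045,0.578,0],[0,0,-0.367],-0.3],
    [[0.045,0.578,0],[0,0,-0.367],-0.3],
  ],
)

```text
clock: 9.55
eef_pos: [504.2, -11.6, 238.4]
tool_rot: [[-0.001, -0.221, 0.975], [0.0, 0.975, 0.221], [-1.0, 0.0, -0.001]]
wrist_force: [0.1, 0.7, 1.0]
grip_width: 0.651
```

```bash
python3 - <<'E'
from h import *
np.set_printoptions(precision=1,suppress=True)
w=cal("wrist"); s=manip.get_state(); W,D=manip.capture("wrist"); cv2.imwrite("pics/w4.png",W); PW=cloud(w,D)
y=s["tool_rot"][:,1]; print(s["eef_pos"],np.degrees(np.arctan2(y[1],y[0])),s["qpos"])
c=cal("top"); cs=cal("scene")
for nm,Q in (("top",cloud(c,np.load("pics/t2.npy"))),("scene",cloud(cs,np.load("pics/s2.npy"))),("wrist",PW)):
    d=Q[...,:2]-[529.2,-15]; r=np.hypot(d[...,0],d[...,1]); a=np.degrees(np.arctan2(d[...,1],d[...,0]))%360
    k=(r>46)&(r<57)&(Q[...,2]>55)&(Q[...,2]<80); b=np.floor(a[k]/3).astype(int); h=[int(np.median(Q[...,2][k][b==i])) if (b==i).any() else 0 for i in range(120)]
    print(nm,[(3*i,h[i]) for i in range(120) if h[i]<68])
    k=(Q[...,2]>66)&(Q[...,2]<78)&(r<34)
    for ce,aa,m in blobs(k,10):
        (x,y),rr=cv2.minEnclosingCircle(Q[m][:,:2].astype(np.float32)); print(nm,"vial",ce,aa,np.array([x,y,rr]),np.median(Q[m][:,2]))
cv2.imwrite("pics/w4c.png",W)
E
```

```text
[504.2 -11.6 238.4] 102.76981197246711 [-0.2  0.2 -0.1  1.3 -0.  -0.4]
top [(3, 64), (21, 60), (24, 61), (27, 58), (30, 58), (33, 58), (36, 60), (39, 59), (42, 59), (45, 59), (48, 59), (51, 58), (54, 58), (57, 59), (60, 60), (63, 58), (66, 58), (204, 59), (207, 60), (210, 60), (213, 58), (216, 58), (219, 60), (222, 60), (225, 58), (228, 58), (231, 59), (234, 59), (237, 57), (240, 58), (243, 58), (246, 58)]
top vial [261.  210.8] 26 [551.  -10.6   8.5] 71.27032836063813
top vial [272.4 218. ] 25 [533.8 -37.3   8.1] 70.53975132504183
top vial [253.4 222.1] 27 [523.9   6.4   8.5] 70.22706972792366
top vial [264.9 229.8] 23 [506.9 -20.1   7.9] 70.81215362757939
scene [(24, 60), (27, 60), (30, 61), (33, 60), (36, 61), (39, 61), (42, 60), (45, 61), (48, 60), (51, 61), (54, 60), (57, 61), (60, 60), (63, 61), (66, 61), (204, 61), (207, 61), (210, 61), (213, 61), (216, 62), (219, 61), (222, 60), (225, 60), (228, 60), (231, 61), (234, 61), (237, 61), (240, 61), (243, 61)]
scene vial [248.9 173. ] 41 [508.2 -19.    9.3] 70.40241438111173
scene vial [237.1 177.7] 40 [534.5 -35.6   9.3] 70.81289480424988
scene vial [256.7 180.5] 46 [524.1   6.3   9.3] 71.18508107798698
scene vial [244.6 185.6] 45 [551.2 -10.2   8.7] 71.2802715506948
wrist [(21, 64), (24, 59), (27, 59), (30, 59), (33, 60), (36, 59), (39, 59), (42, 60), (45, 59), (48, 59), (51, 59), (54, 59), (57, 59), (60, 59), (63, 60), (204, 60), (207, 59), (210, 59), (213, 59), (216, 59), (219, 59), (222, 60), (225, 59), (228, 59), (231, 59), (234, 59), (237, 60), (240, 59), (243, 59), (246, 59), (249, 67)]
wrist vial [250.1 167.1] 125 [507.6 -19.4   8.3] 71.3384282547666
wrist vial [230.1 186.9] 128 [534.8 -36.3   8.5] 71.41612923505892
wrist vial [270.9 186.8] 131 [524.5   7.8   8.4] 71.18530237922653
wrist vial [250.6 206. ] 124 [551.5  -9.3   8.3] 71.40300769590249
```

View pics/w4c.png

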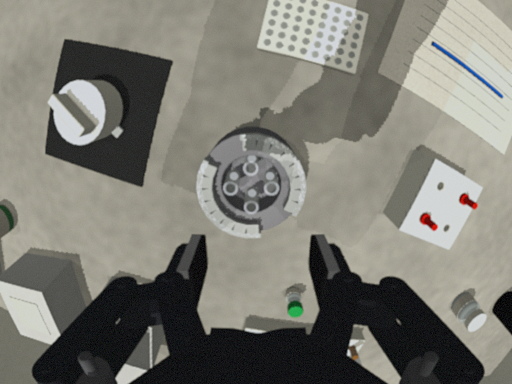

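The wrist view confirms the cover upright on the pad at (85,105). The vials are at (250,187) and the swabs at (428,221) and (467,200). The gap edges put the pot's x axis at -32.5°, so the cover started at about +6°.

Request:
carry_out(
  series=[
    [[0.0485,0.573,0],[0,0,0],0.3],
    [[0.0485,0.573,0],[0,0,0],0.3],
    [[0.0485,0.573,0],[0,0,0],0.3],
    [[0.0485,0.573,0],[0,0,0],0.3],
    [[0.0485,0.573,0],[0,0,0],0.3],
    [[0.0485,0.573,0],[0,0,0],0.3],
    [[0.0485,0.573,0],[0,0,0],0.3],
    [[0.0485,0.573,0],[0,0,0],0.3],
  ],
)

```text
clock: 10.4
eef_pos: [524.2, 216.3, 239.1]
tool_rot: [[-0.0, -0.217, 0.976], [-0.0, 0.976, 0.217], [-1.0, -0.0, -0.001]]
wrist_force: [-0.8, -1.5, 0.5]
grip_width: 0.351
```

```bash
cat > sw.py <<'E'
from h import *
np.set_printoptions(precision=1,suppress=True)
w=cal("wrist"); s=manip.get_state(); W,D=manip.capture("wrist"); cv2.imwrite("pics/w_%d.png"%(100*s["clock"]),W); P=cloud(w,D)
y=s["tool_rot"][:,1]; print(s["clock"],s["eef_pos"],np.degrees(np.arctan2(y[1],y[0])),s["grip_width"],s["wrist_force"],s["qpos"])
for ce,a,m in blobs(red(W),15):
    Q=P[m]; f=Q[(Q[:,2]<68)]; t=Q[Q[:,2]>85]
    print(ce,a,"all",np.nanmedian(Q,0),"zmax",np.nanmax(Q[:,2]),"grip top",t.mean(0) if len(t) else None,len(t),"flange rect",cv2.minAreaRect(f[:,:2].astype(np.float32))[:2] if len(f)>5 else None)
E
python3 sw.py
```

```text
10.4 [524.2 216.3 239.1] 102.53929231971566 0.35127332160203995 [-0.8 -1.5  0.5] [ 0.2  0.3  0.1  1.4 -0.   0. ]
[321.6 142.8] 78 all [482.8 273.8  89.2] zmax 91.05530739728925 grip top [484.  274.   89.5] 56 flange rect ((478.7389221191406, 275.13507080078125), (11.313960075378418, 3.6821484565734863))
[260.4 165.9] 118 all [521.7 218.3  79.7] zmax 90.45880793175007 grip top [523.3 218.8  89.4] 55 flange rect ((521.4078979492188, 218.98072814941406), (10.776158332824707, 13.235684394836426))
[ 49.3 232.1] 91 all [718.8 -98.6  17.8] zmax 19.439717866454032 grip top None 0 flange rect ((718.9637451171875, -99.05760192871094), (21.672372817993164, 20.255672454833984))
```

Request:
carry_out(
  series=[
    [[-0.001,0.0005,-0.1],[0,0,0],0.3],
    [[-0.001,0.0005,-0.2],[0,0,0],0.3],
    [[-0.001,0.0005,-0.3],[0,0,0],0.3],
    [[-0.001,0.0005,-0.37],[0,0,0],0.3],
    [[-0.001,0.0005,-0.41],[0,0,0],0.3],
    [[-0.001,0.0005,-0.425],[0,0,0],0.3],
    [[-0.001,0.0005,-0.425],[0,0,0],0.3],
    [[-0.001,0.0005,-0.425],[0,0,0],1],
    [[-0.001,0.0005,-0.425],[0,0,0],1],
    [[-0.001,0.0005,-0.425],[0,0,0],1],
    [[-0.001,0.0005,-0.425],[0,0,0],1],
    [[-0.001,0.0005,-0.425],[0,0,0],1],
  ],
  force=30,
)

```text
clock: 11.65
eef_pos: [524.2, 218.0, 70.4]
tool_rot: [[0.002, -0.218, 0.976], [0.0, 0.976, 0.218], [-1.0, -0.0, 0.002]]
wrist_force: [-0.0, -1.8, 7.3]
grip_width: 0.094
```

Request:
carry_out(
  series=[
    [[0,0,0],[0,0,0],1],
    [[0,0,0.03],[0,0,0],1],
    [[0,0,0.08],[0,0,0],1],
    [[0,0,0.15],[0,0,0],1],
    [[0,0,0.22],[0,0,0],1],
    [[0,0,0.25],[0,0,0],1],
    [[0,0,0.25],[0,0,0],1],
  ],
)

```text
clock: 12.35
eef_pos: [524.2, 218.3, 171.1]
tool_rot: [[0.003, -0.218, 0.976], [0.001, 0.976, 0.218], [-1.0, 0.0, 0.003]]
wrist_force: [0.5, 0.5, -0.6]
grip_width: 0.097
```

Request:
carry_out(
  series=[
    [[0.01,-0.1,0],[0,0,0],1],
    [[0.02,-0.2,0],[0,0,0],1],
    [[0.035,-0.3,0],[0,0,0],1],
    [[0.05,-0.4,0],[0,0,0],1],
    [[0.06,-0.5,0],[0,0,0],1],
    [[0.069,-0.57,0],[0,0,0],1],
    [[0.069,-0.57,0],[0,0,0],1],
    [[0.069,-0.57,0],[0,0,0],1],
    [[0.069,-0.57,0],[0,0,0],1],
  ],
)

```text
clock: 13.25
eef_pos: [550.7, -9.2, 168.5]
tool_rot: [[-0.001, -0.219, 0.976], [0.001, 0.976, 0.219], [-1.0, 0.001, -0.001]]
wrist_force: [-1.2, 0.7, 0.3]
grip_width: 0.101
```

```bash
cat > held.py <<'E'
from h import *
import sys
np.set_printoptions(precision=1,suppress=True)
s=manip.get_state(); e=s["eef_pos"]; y=s["tool_rot"][:,1]
print(s["clock"],e,np.degrees(np.arctan2(y[1],y[0])),s["grip_width"],s["wrist_force"])
for n in ("scene","wrist"):
    c=cal(n); im,D=manip.capture(n); P=cloud(c,D); cv2.imwrite("pics/%s_%d.png"%(n,100*s["clock"]),im)
    r=np.hypot(P[...,0]-e[0],P[...,1]-e[1])
    for z in range(int(e[2])-60,int(e[2])+1,8):
        k=(r<16)&(abs(P[...,2]-z-4)<4)
        if k.sum()>2: print(n,z+4,k.sum(),P[k].mean(0)[:2],"off tcp",P[k].mean(0)[:2]-e[:2])
    u=project(c,[e])[0].astype(int); print(n,u)
    if n=="scene":
        x,yy=np.clip(u-[50,40],0,None); cv2.imwrite("pics/hc_%d.png"%(100*s["clock"]),cv2.resize(im[yy:yy+110,x:x+110],(600,600),interpolation=2))
E
python3 held.py; ls -t pics | head -3
```

```text
13.25 [550.7  -9.2 168.5] 102.63556742472304 0.10106492021265474 [-1.2  0.7  0.3]
scene 120 10 [551.7  -9.4] off tcp [ 1.1 -0.3]
scene 128 9 [550.9  -9.6] off tcp [ 0.2 -0.5]
scene 136 7 [551.9  -9.8] off tcp [ 1.2 -0.6]
scene 144 10 [551.4  -9.5] off tcp [ 0.8 -0.3]
scene 152 10 [551.8  -9.6] off tcp [ 1.1 -0.4]
scene 160 15 [555.5  -8.8] off tcp [4.8 0.4]
scene 168 17 [554.5  -9.8] off tcp [ 3.8 -0.6]
scene [245 148]
wrist 112 13 [548.6  -9.6] off tcp [-2.1 -0.5]
wrist 120 35 [548.7  -9.7] off tcp [-2.  -0.6]
wrist 128 43 [548.7  -9.4] off tcp [-2.  -0.2]
wrist 136 46 [548.7  -9.5] off tcp [-1.9 -0.3]
wrist 144 40 [548.6  -9.6] off tcp [-2.1 -0.4]
wrist 160 162 [545.  -10.6] off tcp [-5.6 -1.5]
wrist 168 163 [546.4 -10.4] off tcp [-4.3 -1.2]
wrist [257 242]
wrist_1325.png
hc_1325.png
scene_1325.png
```

Request:
carry_out(
  series=[
    [[0.001,0,0],[0,0,0],1],
    [[0.001,0,-0.05],[0,0,0],1],
    [[0.001,0,-0.08],[0,0,0],1],
    [[0.001,0,-0.11],[0,0,0],1],
    [[0.001,0,-0.14],[0,0,0],1],
    [[0.001,0,-0.17],[0,0,0],1],
    [[0.001,0,-0.195],[0,0,0],1],
    [[0.001,0,-0.21],[0,0,0],1],
    [[0.001,0,-0.217],[0,0,0],1],
    [[0.001,0,-0.22],[0,0,0],1],
    [[0.001,0,-0.22],[0,0,0],1],
  ],
)

```text
clock: 14.45
eef_pos: [551.5, -10.0, 82.3]
tool_rot: [[0.001, -0.218, 0.976], [-0.0, 0.976, 0.218], [-1.0, -0.0, 0.001]]
wrist_force: [-4.2, 0.5, 9.2]
grip_width: 0.099
```

Request:
carry_out(
  series=[
    [[0,0,-0.004],[0,0,0],1],
    [[0,0,-0.006],[0,0,0],1],
    [[0,0,-0.006],[0,0,0],1],
    [[0,0,0],[0,0,0],0.3],
    [[0,0,0],[0,0,0],0.3],
    [[0,0,0],[0,0,0],0.3],
    [[0,0,0.05],[0,0,0],0.3],
    [[0,0,0.15],[0,0,0],0.3],
    [[0,0,0.27],[0,0,0],0.3],
    [[0,0,0.39],[0,0,0],0.3],
    [[0,0,0.39],[0,0,0],0.3],
  ],
)

```text
clock: 15.55
eef_pos: [553.7, -10.4, 243.4]
tool_rot: [[0.009, -0.218, 0.976], [-0.002, 0.976, 0.218], [-1.0, -0.004, 0.009]]
wrist_force: [0.4, -0.3, -0.0]
grip_width: 0.353
```

Request:
carry_out(
  series=[
    [[-0.169,0.706,0],[0,0,0],0.3],
    [[-0.169,0.706,0],[0,0,0],0.3],
    [[-0.169,0.706,0],[0,0,0],0.3],
    [[-0.169,0.706,0],[0,0,0],0.3],
    [[-0.169,0.706,0],[0,0,0],0.3],
    [[-0.169,0.706,0],[0,0,0],0.3],
    [[-0.169,0.706,0],[0,0,0],0.3],
    [[-0.169,0.706,0],[0,0,0],0.3],
    [[-0.169,0.706,0],[0,0,0],0.3],
  ],
)

```text
clock: 16.45
eef_pos: [484.1, 271.7, 236.8]
tool_rot: [[-0.001, -0.218, 0.976], [-0.0, 0.976, 0.218], [-1.0, -0.0, -0.001]]
wrist_force: [0.3, 1.1, -0.2]
grip_width: 0.35
```

```bash
python3 sw.py; python3 - <<'E'
from h import *
for n in ("top","scene"):
    c=cal(n); im,D=manip.capture(n); P=cloud(c,D); cv2.imwrite(f"pics/{n}_b.png",im)
    for ce,a,m in blobs(red(im),5):
        print(n,np.round(ce),a,np.round(np.nanmedian(P[m],0),1),np.round(np.nanmax(P[m][:,2]),1))
E
```

```text
16.45 [484.1 271.7 236.8] 102.5734609947441 0.34978425855017914 [ 0.3  1.1 -0.2] [ 0.4  0.3  0.   1.4 -0.   0.1]
[259.7 166.3] 118 all [481.8 272.8  73.2] zmax 91.11614604063948 grip top [483.1 273.6  89.6] 56 flange rect ((481.800048828125, 273.3547668457031), (11.858527183532715, 13.106365203857422))
[ 36.6 175.1] 48 all [550.6  -7.5  78.2] zmax 82.52245160974019 grip top None 0 flange rect None
[ 25.3 180.1] 25 all [550.3  -9.5 101.5] zmax 103.09418274484182 grip top [550.8  -9.1 101.6] 25 flange rect None
[ 28.1 243.7] 72 all [718.6 -99.   18. ] zmax 19.498599190346624 grip top None 0 flange rect ((730.023193359375, -102.54429626464844), (20.576547622680664, 45.409820556640625))
top [297. 146.] 60 [717.8 -99.4  16.8] 20.8
top [261. 210.] 36 [549.4 -10.6  82.4] 102.9
top [137. 239.] 27 [482.5 270.4  72.4] 90.9
scene [244. 174.] 12 [552.8  -9.9 102.1] 104.2
scene [244. 183.] 35 [555.8 -10.1  78.5] 85.1
scene [384. 198.] 10 [485.9 273.2  89.9] 92.1
scene [381. 207.] 26 [488.2 272.5  66.8] 75.0
scene [170. 242.] 82 [720.7 -98.3  18.6] 21.9
```

Request:
carry_out(
  series=[
    [[0,0,-0.1],[0,0,0],0.3],
    [[0,0,-0.2],[0,0,0],0.3],
    [[0,0,-0.3],[0,0,0],0.3],
    [[0,0,-0.37],[0,0,0],0.3],
    [[0,0,-0.41],[0,0,0],0.3],
    [[0,0,-0.42],[0,0,0],0.3],
    [[0,0,-0.42],[0,0,0],0.3],
    [[0,0,-0.42],[0,0,0],1],
    [[0,0,-0.42],[0,0,0],1],
    [[0,0,-0.42],[0,0,0],1],
    [[0,0,-0.42],[0,0,0],1],
    [[0,0,-0.42],[0,0,0],1],
  ],
)

```text
clock: 17.8
eef_pos: [484.7, 272.5, 70.4]
tool_rot: [[0.002, -0.218, 0.976], [0.0, 0.976, 0.218], [-1.0, -0.0, 0.002]]
wrist_force: [-0.4, -1.5, 7.5]
grip_width: 0.103
```

Request:
carry_out(
  series=[
    [[0,0,0],[0,0,0],1],
    [[0,0,0.03],[0,0,0],1],
    [[0,0,0.08],[0,0,0],1],
    [[0,0,0.15],[0,0,0],1],
    [[0,0,0.22],[0,0,0],1],
    [[0,0,0.25],[0,0,0],1],
    [[0,0,0.25],[0,0,0],1],
  ],
)

```text
clock: 18.5
eef_pos: [484.5, 272.7, 171.1]
tool_rot: [[0.003, -0.218, 0.976], [0.001, 0.976, 0.218], [-1.0, 0.001, 0.003]]
wrist_force: [0.5, -0.1, -0.1]
grip_width: 0.099
```

Request:
carry_out(
  series=[
    [[0.008,-0.1,0],[0,0,0],1],
    [[0.016,-0.2,0],[0,0,0],1],
    [[0.024,-0.3,0],[0,0,0],1],
    [[0.032,-0.4,0],[0,0,0],1],
    [[0.04,-0.5,0],[0,0,0],1],
    [[0.048,-0.6,0],[0,0,0],1],
    [[0.056,-0.69,0],[0,0,0],1],
    [[0.059,-0.73,0],[0,0,0],1],
    [[0.059,-0.73,0],[0,0,0],1],
    [[0.059,-0.73,0],[0,0,0],1],
    [[0.059,-0.73,0],[0,0,0],1],
  ],
)

```text
clock: 19.6
eef_pos: [507.2, -18.8, 168.7]
tool_rot: [[-0.001, -0.219, 0.976], [0.0, 0.976, 0.219], [-1.0, 0.001, -0.001]]
wrist_force: [0.3, 0.1, -0.6]
grip_width: 0.098
```

```bash
python3 held.py
```

```text
19.6 [507.2 -18.8 168.7] 102.64446699702457 0.09775877881391982 [ 0.3  0.1 -0.6]
scene 120 7 [508.2 -19.1] off tcp [ 1.1 -0.4]
scene 128 6 [507.8 -19.3] off tcp [ 0.7 -0.5]
scene 136 6 [507.9 -19.3] off tcp [ 0.8 -0.6]
scene 144 8 [507.4 -18.5] off tcp [0.3 0.3]
scene 152 9 [507.6 -18.8] off tcp [ 0.4 -0. ]
scene 160 15 [511.1 -17.8] off tcp [4.  0.9]
scene 168 20 [511.1 -19.3] off tcp [ 4.  -0.6]
scene [250 136]
wrist 112 14 [504.7 -18.8] off tcp [-2.5 -0.1]
wrist 120 40 [504.7 -19.1] off tcp [-2.5 -0.4]
wrist 128 40 [504.6 -19.4] off tcp [-2.5 -0.6]
wrist 136 47 [504.7 -19.3] off tcp [-2.4 -0.6]
wrist 144 39 [504.5 -19.1] off tcp [-2.6 -0.4]
wrist 160 145 [500.8 -20.4] off tcp [-6.3 -1.6]
wrist 168 186 [502.3 -20.1] off tcp [-4.8 -1.4]
wrist [257 242]
```

Request:
carry_out(
  series=[
    [[0.002,0,0],[0,0,0],1],
    [[0.002,0,-0.05],[0,0,0],1],
    [[0.002,0,-0.08],[0,0,0],1],
    [[0.002,0,-0.11],[0,0,0],1],
    [[0.002,0,-0.14],[0,0,0],1],
    [[0.002,0,-0.17],[0,0,0],1],
    [[0.002,0,-0.195],[0,0,0],1],
    [[0.002,0,-0.21],[0,0,0],1],
    [[0.002,0,-0.217],[0,0,0],1],
    [[0.002,0,-0.22],[0,0,0],1],
    [[0.002,0,-0.22],[0,0,0],1],
  ],
)

```text
clock: 20.8
eef_pos: [508.3, -19.6, 82.3]
tool_rot: [[0.001, -0.218, 0.976], [-0.0, 0.976, 0.218], [-1.0, -0.0, 0.001]]
wrist_force: [-4.2, 1.9, 9.2]
grip_width: 0.103
```

Request:
carry_out(
  series=[
    [[0,0,-0.004],[0,0,0],1],
    [[0,0,-0.006],[0,0,0],1],
    [[0,0,-0.006],[0,0,0],1],
    [[0,0,0],[0,0,0],0.3],
    [[0,0,0],[0,0,0],0.3],
    [[0,0,0],[0,0,0],0.3],
    [[0,0,0.05],[0,0,0],0.3],
    [[0,0,0.15],[0,0,0],0.3],
    [[0,0,0.27],[0,0,0],0.3],
    [[0,0,0.39],[0,0,0],0.3],
    [[0,0,0.39],[0,0,0],0.3],
  ],
)

```text
clock: 21.9
eef_pos: [510.5, -20.1, 243.1]
tool_rot: [[0.009, -0.218, 0.976], [-0.002, 0.976, 0.218], [-1.0, -0.004, 0.008]]
wrist_force: [0.9, 0.0, 0.8]
grip_width: 0.347
```

Request:
carry_out(
  series=[
    [[-0.0535,-0.561,0],[0,0,0.367],-0.3],
    [[-0.0535,-0.561,0],[0,0,0.367],-0.3],
    [[-0.0535,-0.561,0],[0,0,0.367],-0.3],
    [[-0.0535,-0.561,0],[0,0,0.367],-0.3],
    [[-0.0535,-0.561,0],[0,0,0.367],-0.3],
    [[-0.0535,-0.561,0],[0,0,0.367],-0.3],
    [[-0.0535,-0.561,0],[0,0,0.367],-0.3],
    [[-0.0535,-0.561,0],[0,0,0.367],-0.3],
    [[-0.0535,-0.561,0],[0,0,0.367],-0.3],
  ],
)

```text
clock: 22.8
eef_pos: [487.1, -243.2, 237.2]
tool_rot: [[-0.0, -0.835, 0.551], [0.0, 0.551, 0.835], [-1.0, 0.0, 0.0]]
wrist_force: [0.5, -0.6, 0.3]
grip_width: 0.652
```

```bash
cat > cov.py <<'E'
from h import *
np.set_printoptions(precision=1,suppress=True)
s=manip.get_state(); y=s["tool_rot"][:,1]; print(s["clock"],s["eef_pos"],np.degrees(np.arctan2(y[1],y[0])),s["grip_width"],s["wrist_force"])
for n in ("top","scene","wrist"):
    c=cal(n); im,D=manip.capture(n); P=cloud(c,D); cv2.imwrite(f"pics/{n}_c.png",im)
    for a,b in ((76,90),(48,62)):
        try: print(n,rect(P,a,b,(487,-243),85))
        except Exception as e: print(n,"none")
    for ce,a,m in blobs(red(im),8):
        print("  red",ce,a,np.nanmedian(P[m],0),np.nanmax(P[m][:,2]))
E
python3 cov.py
```

```text
22.8 [ 487.1 -243.2  237.2] 146.5910378512025 0.6524791696799268 [ 0.5 -0.6  0.3]
top (array([ 488.5, -241.9]), array([55.7, 14.9]), 56.5, np.int64(153), np.float64(82.9))
top (array([ 488.6, -241. ]), array([71.2, 81.5]), 60.1, np.int64(715), np.float64(54.3))
  red [297.1 146.5] 60 [717.6 -99.3  17.3] 22.335164131721967
  red [261.2 210.2] 36 [549.3 -10.6  80.4] 105.57575027962059
  red [265.6 229.5] 36 [506.3 -21.9  80.3] 103.27469514978111
scene (array([ 486.8, -245.2]), array([65.2, 14.3]), 55.4, np.int64(114), np.float64(84.5))
scene (array([ 487.6, -244.1]), array([80.7, 77.8]), 34.0, np.int64(436), np.float64(56.1))
  red [248.9 161.6] 11 [507.4 -20.8 102.4] 103.27594833947973
  red [247.  172.2] 39 [513.7 -17.1  79.7] 103.73718771924399
  red [244.3 183.6] 33 [555.5 -10.4  78.1] 85.79636433056356
  red [169.8 242. ] 82 [721.2 -98.6  18.6] 21.44592312028658
wrist (array([ 487.1, -244.3]), array([63.3, 13.4]), 56.4, np.int64(787), np.float64(83.5))
wrist (array([ 487. , -245.1]), array([80. , 81.9]), 55.6, np.int64(3165), np.float64(54.6))
  red [308.7 325.9] 59 [552.5 -15.6  77.9] 315.9947911425374
```

View pics/wrist_c.png

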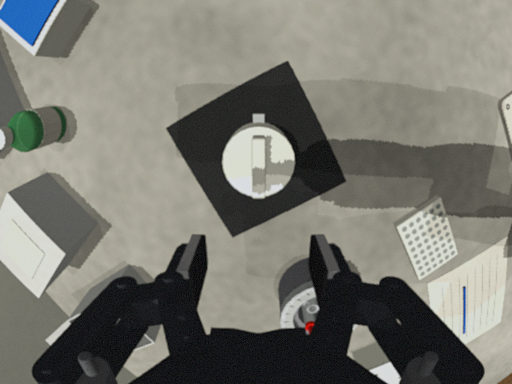

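The view shows the cover upright on the pad at (258,160), not moved and in line with the fingers. Both swab tops are at z≈102, which is fully home. Regrasping the cover.

Request:
carry_out(
  series=[
    [[0,0,-0.1],[0,0,0],-0.3],
    [[0,0,-0.2],[0,0,0],-0.3],
    [[0,0,-0.3],[0,0,0],-0.3],
    [[0,0,-0.38],[0,0,0],-0.3],
    [[0,0,-0.43],[0,0,0],-0.3],
    [[0,0,-0.441],[0,0,0],-0.3],
    [[0,0,-0.441],[0,0,0],1],
    [[0,0,-0.441],[0,0,0],1],
    [[0,0,-0.441],[0,0,0],1],
    [[0,0,-0.441],[0,0,0],1],
    [[0,0,-0.441],[0,0,0],1],
    [[0,0,-0.441],[0,0,0],1],
  ],
  force=50,
)

```text
clock: 24.15
eef_pos: [487.3, -244.2, 61.8]
tool_rot: [[0.001, -0.835, 0.55], [-0.001, 0.55, 0.835], [-1.0, -0.001, 0.0]]
wrist_force: [-2.1, 1.8, 6.7]
grip_width: 0.151
```

Request:
carry_out(
  series=[
    [[0,0,0],[0,0,0],1],
    [[0,0,0.02],[0,0,0],1],
    [[0,0,0.06],[0,0,0],1],
    [[0,0,0.15],[0,0,0],1],
    [[0,0,0.25],[0,0,0],1],
    [[0,0,0.35],[0,0,0],1],
    [[0,0,0.4],[0,0,0],1],
    [[0,0,0.4],[0,0,0],1],
  ],
)

```text
clock: 24.95
eef_pos: [487.9, -244.7, 224.2]
tool_rot: [[0.005, -0.835, 0.55], [-0.003, 0.55, 0.835], [-1.0, -0.006, -0.0]]
wrist_force: [1.2, -0.6, -2.6]
grip_width: 0.149
```

Request:
carry_out(
  series=[
    [[0.02,0.1,0],[0,0,-0.01],1],
    [[0.04,0.2,0],[0,0,-0.02],1],
    [[0.06,0.3,0],[0,0,-0.03],1],
    [[0.075,0.4,0],[0,0,-0.04],1],
    [[0.09,0.5,0],[0,0,-0.05],1],
    [[0.1055,0.5725,0],[0,0,-0.05],1],
    [[0.1055,0.5725,0],[0,0,-0.05],1],
    [[0.1055,0.5725,0],[0,0,-0.05],1],
    [[0.1055,0.5725,-0.05],[0,0,-0.05],1],
    [[0.1055,0.5725,-0.1],[0,0,-0.05],1],
    [[0.1055,0.5725,-0.1],[0,0,-0.05],1],
  ],
)

```text
clock: 26.05
eef_pos: [527.5, -15.9, 178.0]
tool_rot: [[-0.005, -0.772, 0.635], [0.001, 0.635, 0.772], [-1.0, 0.004, -0.003]]
wrist_force: [0.5, -0.2, -2.4]
grip_width: 0.15
```

```bash
python3 - <<'E'
from h import *
np.set_printoptions(precision=1,suppress=True)
s=manip.get_state(); e=s["eef_pos"]; y=s["tool_rot"][:,1]; print(s["clock"],e,np.degrees(np.arctan2(y[1],y[0])),s["grip_width"],s["wrist_force"])
b=e[2]-58.5
from scipy.optimize import least_squares
for n in ("scene","wrist"):
    c=cal(n); im,D=manip.capture(n); P=cloud(c,D); cv2.imwrite(f"pics/{n}_d.png",im)
    r=np.hypot(P[...,0]-e[0],P[...,1]-e[1])
    for nm,z0,z1,lo,hi,R0 in (("drum wall",b+10,b+46,34,46,41.),("pot wall",10,55,53,67,60.)):
        k=(r>lo)&(r<hi)&(P[...,2]>z0)&(P[...,2]<z1); Q=P[k][:,:2]
        if len(Q)>30:
            f=least_squares(lambda p:np.hypot(Q[:,0]-p[0],Q[:,1]-p[1])-R0,e[:2],loss="soft_l1"); print(n,nm,len(Q),f.x,"off tcp",f.x-e[:2])
    k=(r>46)&(r<54)&(P[...,2]>b-2)&(P[...,2]<b+9)
    if k.sum(): q=P[k]; print(n,"lug pts",k.sum(),q.mean(0),np.degrees(np.arctan2(q[:,1]-e[1],q[:,0]-e[0])).round()[::max(1,k.sum()//12)])
S=cv2.imread("pics/scene_d.png"); cv2.imwrite("pics/d.png",cv2.resize(S[90:230,180:320],(560,560),interpolation=2))
E
```

```text
26.05 [527.5 -15.9 178. ] 140.5490813738956 0.15041530103787945 [ 0.5 -0.2 -2.4]
scene drum wall 542 [526.1 -17.6] off tcp [-1.3 -1.7]
scene pot wall 735 [528.4 -15.7] off tcp [0.9 0.2]
scene lug pts 21 [559.   20.9 124.4] [48. 58. 45. 48. 50. 53. 55. 57. 42. 44. 46. 49. 52. 55. 57. 41. 44. 47.
 49. 53. 45.]
wrist drum wall 1237 [528.7 -16.2] off tcp [ 1.3 -0.3]
wrist pot wall 213 [530.5 -13.6] off tcp [3.1 2.3]
wrist lug pts 177 [497.5 -54.  126.4] [-121. -132. -126. -136. -130. -124. -136. -129. -123. -134. -128. -121.
 -133.]
```

View pics/d.png

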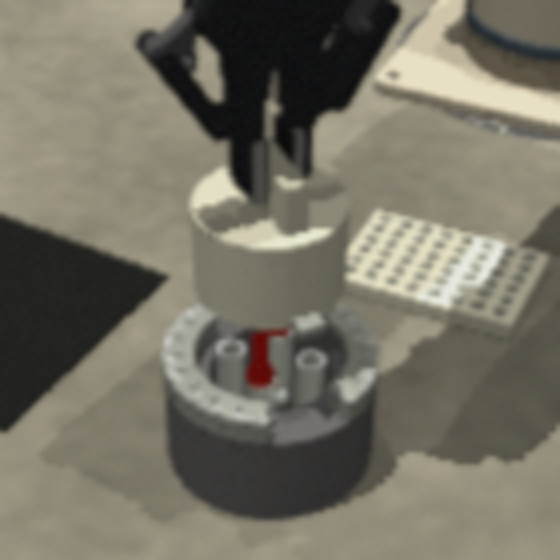

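The crop shows the cover held over the open pot with its lugs over the gaps. Both cameras put the cover about (-2,-2) mm off the pot, mostly servo lag. I'm correcting that and lowering.

Request:
carry_out(
  series=[
    [[0.001,0.0033,0],[0,0,0],1],
    [[0.001,0.0033,0],[0,0,0],1],
    [[0.001,0.0033,-0.04],[0,0,0],1],
    [[0.001,0.0033,-0.08],[0,0,0],1],
    [[0.001,0.0033,-0.1],[0,0,0],1],
    [[0.001,0.0033,-0.11],[0,0,0],1],
    [[0.001,0.0033,-0.11],[0,0,0],1],
  ],
)

```text
clock: 26.85
eef_pos: [529.6, -13.7, 136.9]
tool_rot: [[-0.0, -0.773, 0.634], [-0.0, 0.634, 0.773], [-1.0, 0.0, -0.0]]
wrist_force: [-1.1, 0.8, -2.0]
grip_width: 0.15
```

Request:
carry_out(
  series=[
    [[0,0,-0.01],[0,0,0],1],
    [[0,0,-0.02],[0,0,0],1],
    [[0,0,-0.03],[0,0,0],1],
    [[0,0,-0.04],[0,0,0],1],
    [[0,0,-0.046],[0,0,0],1],
    [[0,0,-0.046],[0,0,0],1],
  ],
)

```text
clock: 27.45
eef_pos: [529.4, -13.6, 118.9]
tool_rot: [[0.0, -0.773, 0.634], [0.0, 0.634, 0.773], [-1.0, -0.0, 0.0]]
wrist_force: [-2.7, 1.5, 4.4]
grip_width: 0.148
```

Request:
carry_out(
  series=[
    [[0,0,0.003],[0,0,-0.04],1],
    [[0,0,0.003],[0,0,-0.1],1],
    [[0,0,0.003],[0,0,-0.16],1],
    [[0,0,0.003],[0,0,-0.23],1],
    [[0,0,0.003],[0,0,-0.3],1],
    [[0,0,0.003],[0,0,-0.37],1],
    [[0,0,0.003],[0,0,-0.44],1],
    [[0,0,0.003],[0,0,-0.51],1],
    [[0,0,0.003],[0,0,-0.58],1],
    [[0,0,0.003],[0,0,-0.64],1],
    [[0,0,0.003],[0,0,-0.7],1],
    [[0,0,0.003],[0,0,-0.7],1],
  ],
)

```text
clock: 28.65
eef_pos: [529.4, -13.8, 119.5]
tool_rot: [[-0.0, 0.552, 0.834], [-0.0, 0.834, -0.552], [-1.0, -0.0, -0.0]]
wrist_force: [0.4, 0.6, -2.2]
grip_width: 0.152
```

Request:
carry_out(
  series=[
    [[0,0,0],[0,0,0],1],
    [[0,0,0],[0,0,0],1],
  ],
)

```text
clock: 28.85
eef_pos: [529.6, -13.7, 119.7]
tool_rot: [[0.0, 0.548, 0.837], [0.0, 0.837, -0.548], [-1.0, 0.0, -0.0]]
wrist_force: [0.7, 0.1, -2.2]
grip_width: 0.154
```

```bash
python3 - <<'E'
from h import *
np.set_printoptions(precision=2,suppress=True)
s=manip.get_state(); y=s["tool_rot"][:,1]; print(s["eef_pos"],np.degrees(np.arctan2(y[1],y[0])),s["wrist_force"],s["moment"],s["grip_width"])
E
```

```text
[529.57 -13.71 119.65] 56.797292971724 [ 0.69  0.15 -2.16] [-0.02 -0.04  0.06] 0.15398187186094028
```

Request:
carry_out(
  series=[
    [[0,0,-0.003],[0,0,0],1],
    [[0,0,-0.003],[0,0,0],1],
    [[0,0,-0.002],[0,0,0],-0.3],
    [[0,0,-0.002],[0,0,0],-0.3],
    [[0,0,-0.002],[0,0,0],-0.3],
    [[0,0,-0.002],[0,0,0],-0.3],
    [[0,0,0.06],[0,0,0],-0.3],
    [[0,0,0.15],[0,0,0],-0.3],
    [[0,0,0.26],[0,0,0],-0.3],
    [[0,0,0.36],[0,0,0],-0.3],
    [[0,0,0.36],[0,0,0],-0.3],
  ],
)

```text
clock: 29.95
eef_pos: [531.2, -14.0, 269.0]
tool_rot: [[0.008, 0.55, 0.835], [-0.002, 0.835, -0.55], [-1.0, 0.003, 0.008]]
wrist_force: [-0.1, 0.2, 0.3]
grip_width: 0.648
```

Request:
carry_out(
  series=[
    [[-0.25,0.5,0],[0,0,0],-0.3],
    [[-0.25,0.5,0],[0,0,0],-0.3],
    [[-0.25,0.5,0],[0,0,0],-0.3],
    [[-0.25,0.5,0],[0,0,0],-0.3],
    [[-0.25,0.5,0],[0,0,0],-0.3],
    [[-0.25,0.5,0],[0,0,0],-0.3],
    [[-0.25,0.5,0],[0,0,0],-0.3],
    [[-0.25,0.5,0],[0,0,0],-0.3],
  ],
)

```text
clock: 30.75
eef_pos: [429.9, 185.7, 263.4]
tool_rot: [[-0.0, 0.55, 0.835], [-0.0, 0.835, -0.55], [-1.0, -0.0, -0.0]]
wrist_force: [-0.6, -0.2, 0.5]
grip_width: 0.654
```

```bash
python3 - <<'E'
from h import *
s=manip.get_state(); print(s["clock"],s["eef_pos"],s["wrist_force"])
ims=[]
for n in ("top","scene"):
    c=cal(n); im,D=manip.capture(n); P=cloud(c,D); ims.append(im)
    print(n,"bar",rect(P,134,147,(529,-15),45),"drum",rect(P,105,118,(529,-15),60),"ring",rect(P,66,80,(529,-15),75))
    for ce,a,m in blobs(red(im),8): print("  red",ce.round(),a,np.nanmedian(P[m],0).round(1))
    i=im.astype(int)
    for ce,a,m in blobs((i[...,1]>90)&(i[...,2]<60)&(i[...,0]<80),8): print("  green",ce.round(),a,np.nanmedian(P[m],0).round(1))
i=cv2.imread("pics/top0.png").astype(int)
for ce,a,m in blobs((i[...,1]>90)&(i[...,2]<60)&(i[...,0]<80),8): print("  green0",ce.round(),a)
cv2.imwrite("pics/e.png",np.hstack([cv2.resize(ims[0][130:280,180:330],(400,400),interpolation=2),cv2.resize(ims[1][130:280,150:300],(400,400),interpolation=2)]))
E
```

```text
30.75 [429.91262313 185.68142979 263.39178823] [-0.61313456 -0.17741966  0.50588343]
top bar (array([529.2, -14. ]), array([13.3, 63.4]), 56.9, np.int64(189), np.float64(140.1)) drum (array([529.6, -14.8]), array([78.2, 79.8]), 0.6, np.int64(851), np.float64(111.2)) ring (array([529. , -14.9]), array([109.1, 119.2]), 47.0, np.int64(746), np.float64(73.9))
  red [297. 146.] 60 [717.6 -99.4  17. ]
  green [450. 134.] 11 [ 733.9 -452.3   84.1]
  green [460. 148.] 13 [ 701.4 -471.3   87.5]
scene bar (array([531.1, -13.9]), array([15.9, 62.7]), 56.1, np.int64(190), np.float64(141.5)) drum (array([538.4, -10.2]), array([66.6, 80.1]), 23.5, np.int64(506), np.float64(112.9)) ring (array([539.4, -11.3]), array([100.8, 118.5]), 23.9, np.int64(673), np.float64(75.3))
  red [170. 242.] 82 [721.3 -97.9  18.8]
  green [ 28. 171.] 186 [ 728.6 -448.3   87.4]
  green [258. 262.] 89 [713.5  92.9  51. ]
  green0 [217. 146.] 11
```

View pics/e.png

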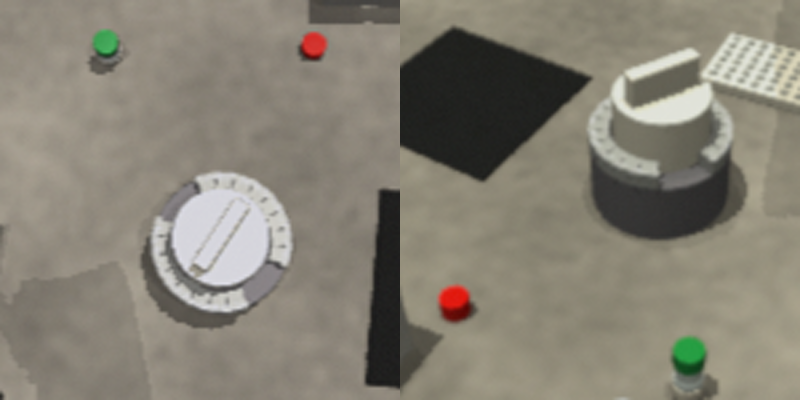

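```bash
python3 -c "
from plant import manip
print(manip.get_state()['clock'],manip.sign_off())"
```

```text
the job is handed in; nothing more can be done
30.85 None
```

The job is handed in at 30.9 s of robot time. I unlocked the cover, stood it upright on the black pad and pushed both swabs into diagonally opposite vials. Then I refitted the cover and twisted it clockwise about 84°.

**Last checks:**
- **Swabs:** only two were present. Before the cover went back on, their tops stood about 102 mm above the bench, the height for fully home.
- **Cover:** seated with the bar top at 140–141.5 mm, the same as at the start. The bar lies along -33°, against a pot x axis at -32.5°, so it sits within about 1° of the locked position.
- **Bystanders:** the red cap reads the same position as at the start. For the jar I have only the pictures, which show it standing; the top-view colour mask missed its cap in the last check.

**Where checks disagreed or were skipped:**
- **Starting angle:** the cover started about 6° past the pot's x axis. I took the pot's direction from the gap edges and vials instead.
- **Cover position:** the cameras differed by up to 2 mm. In the final scene view the drum and ring centres read about 10 mm off in x, because that camera sees only one side of them.
- **Lock stop:** I did not turn the cover on to feel the stop at -4°.

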